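# Hang the tube cradle in the mixer and lock its keeper

### The arm

A 6-joint arm with a two-finger parallel gripper is mounted at the origin on the work surface. World frame = base frame: x ahead of the robot, y to its left, z up, the work surface at z = 0. Lengths are in mm, angles in rad, forces in N, time in s.
With the tool pointing down it reaches from about 350 to 775 mm from the base axis. Payload 7.3 kg.
Tool frame: the origin (TCP) lies midway between the tips of the shut fingers; the grasp point (between the pads) lies 19 mm behind it; x points along the fingers, y is the direction in which the jaws open and shut, and the axes are right-handed (so a half turn about x gives the same grasp; the last joint's range is limited). The gripper opens to 92 mm and grips with 3 to 60 N. Pads are 19 mm wide; open, the fingers measure 130 mm over their backs; the gripper's body (75 mm by 190 mm) begins 47 mm behind the grasp point.
Start: joints at [1.158, 0.342, 1.524, -0, 1.275, -0.146], TCP at [138.399, 506.449, 226.741] pointing down, gripper open.
Joint ranges: [-2.53, 2.53], [-0.77, 2.02], [0.04, 2.7], [-1, 4.14], [0.28, 2.66], [-3.11, 3.11]. Speed limits (rad/s): [2.57, 2.57, 3.14, 3.14, 3.14, 3.14].

### API

Orientations are given as [roll, pitch, yaw] about the fixed x, y, z axes, in that order (R = Rz(yaw) Ry(pitch) Rx(roll)).
In Python, from plant import get_obs, capture, close_job gives the robot as it stands. The module is installed in compiled form; this text tells all that it offers.
- The arm moves only by the tool send_rows, never from a script. Its argument "moves" is a list of rows, each a list of 4 numbers: the shift along the tool's x, y, z in mm, then the turn about the tool's x in degrees. In form: [[tx, ty, tz, yaw], ...]. A call has 1 to 8 rows; each row shifts and turns the commanded pose from where the row before left it, along the tool's axes as they then stand; what a row does not reach is not made up. A row lasts 1/8 s, in which the tool goes at most 62.5 mm and 10.7 degrees, less where a joint would pass 70% of its speed; a pose out of reach is approached as far as the arm can. A call with a gripper value outside its range is refused whole. "hand" is the opening, from 0 (shut) to 1 (fully open), set as the call begins (left out, the last holds). The fingers move at their own pace and stop on an object; the grip force is fixed at half the most. Time passes only in rows, so rows that do not move let the fingers close. It gives the time, the measured TCP pose, the force and the opening at its end, in the units of the state.
- get_obs(): the state, without advancing time (a new reading comes with each control period).
- capture(name): name is "scene" or "top" or "wrist"; returns a dict with "image" (400x640x3 uint8, red, green, blue), "K" (3x3 intrinsics, pixels), "position" and "attitude" of the camera in the world; the wrist camera has in their place "mount" (4x4, takes a point from camera to tool coordinates, whose origin is the TCP and whose axes are the tool frame's). Camera axes: x right, y down, z forward; pixel columns grow to the right and rows downward; lengths in mm; the calibration is good to about 2 mm. A picture is of the moment at which its call begins: read the wrist's pose just before it. There is no depth.
- close_job(): hands the job in, once; it reports no verdict.
The state is a dict: "time": time; "joint_positions": joint angles; "dq": joint speeds; "tau": joint torques, N m; "tool_pos": TCP position; "tcp_rot": TCP orientation; "contact_force": force on the tool from outside, world axes, zero at the start; "moment": the same for the moment, N m; "grip_width": finger opening in mm.
Only numpy, scipy, OpenCV 4.12 (cv2) and the standard library are available. Lean on these libraries where they do the work, as an engineer would, in place of code of your own. Each camera call takes 0.05 s, during which the arm holds its last target. There are 200 camera calls.

### The job

Put the blood-tube cradle back into the tube mixer: lower its steel axle into the open slots of the two white uprights, grip rib upwards, until both axle ends rest on the slot bottoms. Then swing the orange keeper all the way across its slot to lock the axle in. Leave the blue tube rack, the white jar and the grey tray where they are.

Things in the scene. Friction and masses are not known exactly. Their poses are not given: they have to be found in the camera images.
- stand: Tube mixer stand, fixed: grey base 130 (x) x 250 (y) x 14 mm, a low white housing on it (top 30 mm up), and two white uprights centred at y = -77 and +77 mm, each 110 wide (x), 16 thick (y), top 115 mm up. Each has a slot open at its top at x = 0. Origin: centre of the base's underside; z up; y is the line of the seated axle. The keeper is on the +y upright.
- slots_mid (a point): Point of the stand midway between the two slots, where the axle's centre lies once seated: 85 mm above the table. Axes as the stand's. The slots are 16 mm wide (x), bottoms 79 mm above the table, and widen by blue slopes from 16 mm at height 100 to 40 mm at the upright's top, 115.
- cradle_center (a point): Centre of the loose tube cradle, on its axle's axis, 30 mm above its underside. Cradle: 66 (x) x 116 (y) x 60 mm (z) without the axle, 0.2 to 0.5 kg, standing on the table, alike end for end. Gripped by its blue upright rib, 16 mm thick (x), 116 long (y), rib top 30 mm above this point; beside the rib, between the end walls, nothing is higher than 4 mm below this point. Hangs rib (z) up.
- axle_end_a (a point): Centre of the axle's end face on the cradle's +y side, 95 mm from the cradle's centre. The steel axle is 12 mm in diameter, 190 mm long, along the cradle's y, and juts 37 mm from each blue end wall (50 mm wide, top 12 mm above the axis). Either end may go in either slot.
- axle_end_b (a point): Centre of the axle's end face on the cradle's -y side, 95 mm from the cradle's centre.
- keeper (a joint): Angle of the orange keeper about its vertical pivot: 0 = fully across the slot (a stop), growing as it opens, counter-clockwise seen from above, to 2.3 rad. It points along the stand's +x at 0, along its +y (outwards) at 1.57. Starts open, 1.1 to 2.0. Turns with light friction (about 1 N at the post) and stays where it is left.
- keeper_pivot (a point): Pivot of the keeper, on the +y upright, 42 mm to the -x side of the slot's centre, at the underside of the keeper's bar, 117 mm above the table. Axes as the stand's.
- keeper_post (a point): Middle of the keeper's upright round post, by which it is pushed: 16 mm in diameter, 60 mm from the pivot, 127 to 157 mm above the table (this point: 142). It stands on a flat orange bar 18 mm wide, 117 to 127 mm above the table, from 10 mm behind the pivot to 78 mm ahead. x points along the bar away from the pivot.
- tube_rack: Blue rack of purple-capped tubes, 90 x 160 mm, 83 mm high, loose, to be left alone. Origin: centre of its underside.
- reagent_jar: White jar, 70 mm in diameter, 110 mm high, loose, to be left alone. Origin: centre of its underside.
- cap_tray: Grey divided tray, 100 x 140 x 40 mm, loose, to be left alone. Origin: centre of its underside.

How it is judged (in metres and radians):
On the way, in this order (a step that is already met when the one before it is completed fails the run):
1. the cradle's axle rests on the bottom of both slots (z of axle_end_a in the frame of stand between 0.08 and 0.09 m and x of axle_end_a in the frame of stand between -0.006 and 0.006 m and z of axle_end_b in the frame of stand between 0.08 and 0.09 m and x of axle_end_b in the frame of stand between -0.006 and 0.006 m and horizontal distance between cradle_center and stand below 0.02 m and angle between cradle_center's own z axis and vertical below 0.6 rad), for 0.2 s.
2. with the axle seated, the keeper is turned fully across its slot (all of step 1 and value of joint keeper below 0.2 rad), for 0.2 s.
At the end, for the whole second after the job is handed in: Both ends of the axle lie in the slots within 5 mm of the seated height and 6 mm of the slots' centre line, the cradle is centred between the uprights to 20 mm, rib up within 0.6 rad, and at rest; the keeper is across its slot within 0.2 rad of the stop (all of step 2 and linear speed of cradle below 0.05 m/s); the robot touches nothing.
It fails at once if the tube rack is shifted by more than 30 mm (distance of tube_rack from where it was at the start of the episode above 0.03 m).
It fails at once if the jar is shifted by more than 30 mm (distance of reagent_jar from where it was at the start of the episode above 0.03 m).
It fails at once if the tray is shifted by more than 30 mm (distance of cap_tray from where it was at the start of the episode above 0.03 m).
It also fails if it takes over 59 s, if anything falls off the work surface, if the arm or the gripper's body presses on something with over 40 N, if the wrist force passes 120 N, or if a joint passes its speed limit or range.

## Working session

There is one attempt and no reset: what is moved stays moved. The work goes in short steps, Python scripts to look and compute and a tool call to move; the robot and the scene stay as the last step left them, time stands still between calls to the robot, and variables do not carry over. Pictures are saved under pics/ and viewed, about 8 in all and at most 12, crops included, and the job is handed in when it is done.

Besides the shell and the picture viewer there is one more tool, called after "Call:" in YAML: its name, and indented under it one key for each argument. send_rows: Moves the arm, as the interface text tells. Its arguments: {"type":"object","properties":{"moves":{"type":"array","items":{"type":"array","items":{"type":"number"}}},"hand":{"type":"number"}},"required":["moves"]}

```bash
mkdir -p pics; python3 - <<'E'
from plant import *
import cv2,numpy as np
print(get_obs())
for n in("top","scene"):
    c=capture(n); cv2.imwrite(f"pics/{n}0.png",c["image"][...,::-1]); print(n,{k:np.round(v,3).tolist() for k,v in c.items() if k!="image"})
E
```

```text
{'time': 0.0, 'joint_positions': array([ 1.15801921e+00,  3.42715973e-01,  1.52502885e+00,  2.66464882e-05,
        1.27538459e+00, -1.45992236e-01]), 'dq': array([ 2.17613224e-03,  3.53883473e-04, -2.39488476e-04,  3.10585579e-05,
        6.48364593e-04,  4.97998912e-04]), 'tau': array([ 1.40263772e-03, -4.31230617e+01, -2.44223428e+01,  7.17768981e-02,
        5.59402665e-02, -1.32312734e-04]), 'tool_pos': array([138.20795219, 506.05912004, 226.04433501]), 'tcp_rot': array([-1.7333676 ,  1.56925936, -2.00016026]), 'contact_force': array([-0.48397532,  0.12312053,  0.83303747]), 'moment': array([ 0.01873864,  0.01133264, -0.03095312]), 'grip_width': 91.38911970145821}
top {'K': [[520.196, 0.0, 320.121], [0.0, 520.196, 199.502], [0.0, 0.0, 1.0]], 'position': [425.258, 14.191, 1344.014], 'attitude': [-2.992, -0.008, -1.591]}
scene {'K': [[398.47, 0.0, 318.662], [0.0, 398.47, 205.884], [0.0, 0.0, 1.0]], 'position': [1305.375, 201.284, 674.91], 'attitude': [-2.23, 0.019, 1.842]}
```

View pics/top0.png

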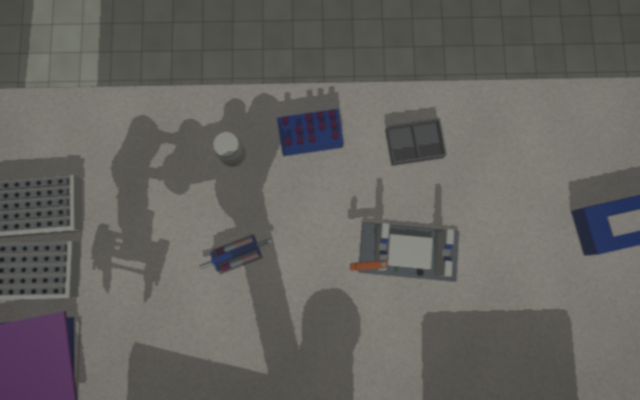

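View pics/scene0.png

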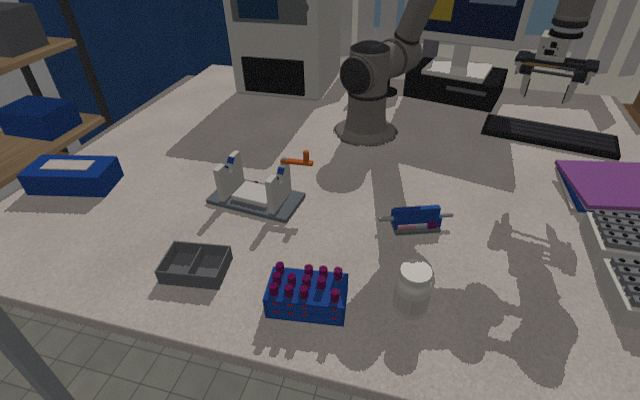

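The top view shows the stand at about (410,250), with its keeper on the left upright pointing outwards. The cradle is near (236,253), the jar (227,148), the rack (310,132) and the tray (415,142). Next I'll take an enlarged crop to get precise pixels.

```bash
python3 - <<'E'
import cv2,numpy as np
a=cv2.imread("pics/top0.png")
A=cv2.resize(a[228:284,190:280],None,fx=6,fy=6,interpolation=cv2.INTER_CUBIC)
B=cv2.resize(a[212:286,340:466],None,fx=6,fy=6,interpolation=cv2.INTER_CUBIC)
w=756
o=np.zeros((A.shape[0],w,3),np.uint8);o[:,:A.shape[1]]=A
c=np.vstack([o[:130],o[130:]]); 
cv2.imwrite("pics/cropB.png",B);cv2.imwrite("pics/cropA.png",A)
cv2.imwrite("pics/crop.png",cv2.convertScaleAbs(np.vstack([cv2.resize(o,(w,336))[60:216],B]),alpha=1.4))
E
cat > h.py <<'E'
import numpy as np,cv2
from scipy.spatial.transform import Rotation as R
CAM={"top":([520.196,320.121,199.502],[425.258,14.191,1344.014],[-2.992,-.008,-1.591]),
"scene":([398.47,318.662,205.884],[1305.375,201.284,674.91],[-2.23,.019,1.842])}
def cam(n):
    (f,cx,cy),p,a=CAM[n]; return f,cx,cy,np.array(p),R.from_euler('xyz',a).as_matrix()
def at(n,u,v,z):
    f,cx,cy,p,M=cam(n); d=M@np.array([(u-cx)/f,(v-cy)/f,1]); return p+d*(z-p[2])/d[2]
def proj(n,P):
    f,cx,cy,p,M=cam(n); q=(np.atleast_2d(P)-p)@M; return q[:,:2]/q[:,2:]*f+[cx,cy]
E
python3 -c "
from h import *
print(at('top',236,253,30),at('top',410,250,0),at('top',384,265,117),at('top',227,148,110),at('top',310,132,80))"
```

```text
[491.17530099 213.73835068  30.        ] [ 491.5020716  -229.73742174    0.        ] [ 451.93282564 -145.89116789  117.        ] [741.95103428 224.42669846 110.        ] [787.05017471  22.13550005  80.        ]
```

View pics/crop.png

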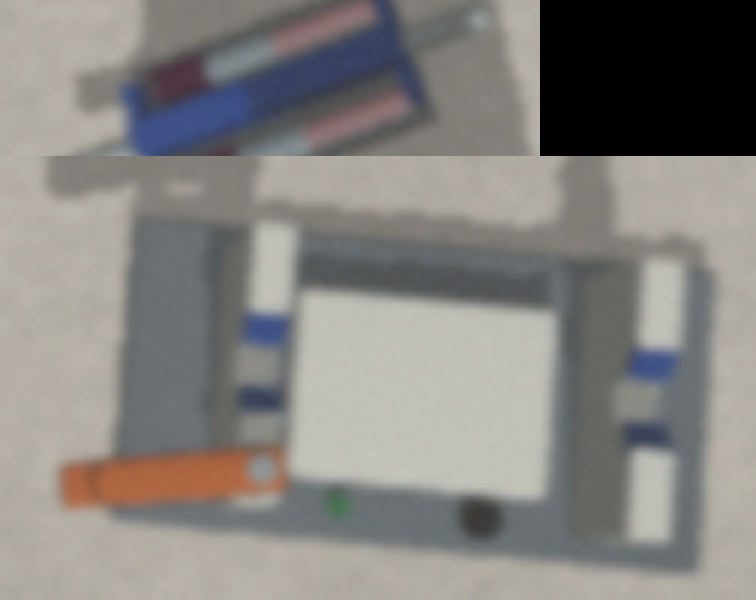

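```bash
cat >> h.py <<'E'
def heading(o):
    M=R.from_euler('xyz',o["tcp_rot"]).as_matrix(); return np.degrees(np.arctan2(M[1,1],M[0,1])),M
def rows(p,a,P,A,n):
    """from TCP p, tool-y heading a (deg) to P,A in n rows; tool pointing down"""
    out=[];d=(np.array(P)-p)/n;t=-(A-a)/n
    for i in range(n):
        h=np.radians(a-t*i); c,s=np.cos(h),np.sin(h)
        out.append([round(float(v),1) for v in(-d[2],c*d[0]+s*d[1],s*d[0]-c*d[1],t)])
    return out
E
python3 - <<'E'
from h import *
from plant import *
from scipy.optimize import least_squares
o=get_obs();a,M=heading(o);print(a,M.round(3).tolist())
px=lambda x,y:(340+x/6-.42,212+(y-156)/6-.42)
# stand fit
pts=[((20,77,115),(266,315)),((-20,77,115),(259,411)),((20,-77,115),(658,352)),((-20,-77,115),(645,446)),
((65,125,14),(137,217)),((-65,125,14),(115,515)),((-65,-125,14),(693,571)),((65,-125,14),(712,267)),((-42,77,129),(262,468))]
L=np.array([p[0] for p in pts],float);U=np.array([px(*p[1]) for p in pts])
def W(q): return L@R.from_euler('z',q[2]).as_matrix().T+[q[0],q[1],0]
f=lambda q:(proj('top',W(q))-U).ravel()
s=least_squares(f,[491,-230,-.1],x_scale=[1,1,.01]);print(s.x,np.degrees(s.x[2]));print(f(s.x).reshape(-1,2).round(2).tolist())
print('keeper tip',at('top',*px(63,486),122),'pivot',at('top',*px(262,468),129))
print(rows(o["tool_pos"],a,[491,214,226],20,12))
print(rows(o["tool_pos"],a,[491,214,226],200,16))
E
```

```text
74.71342746900679 [[-0.001, 0.264, 0.965], [-0.001, 0.965, -0.264], [-1.0, -0.001, -0.0]]
[ 4.88268039e+02 -2.23103432e+02 -1.11860973e-01] -6.409161649736229
[[0.16, -0.68], [0.08, 0.23], [-0.26, -0.85], [0.98, 0.44], [-0.75, -0.46], [-1.17, 0.7], [0.89, 0.51], [0.38, 0.15], [-0.35, -0.06]]
keeper tip [449.75408082 -65.94888699 122.        ] pivot [ 454.97653197 -142.70145764  129.        ]
[[0.0, -15.7, 34.8, 4.6], [0.0, -12.9, 35.9, 4.6], [0.0, -10.0, 36.8, 4.6], [0.0, -7.1, 37.5, 4.6], [0.0, -4.1, 38.0, 4.6], [0.0, -1.0, 38.2, 4.6], [0.0, 2.0, 38.1, 4.6], [0.0, 5.0, 37.8, 4.6], [0.0, 8.0, 37.3, 4.6], [0.0, 11.0, 36.6, 4.6], [0.0, 13.8, 35.6, 4.6], [0.0, 16.6, 34.4, 4.6]]
[[0.0, -11.8, 26.1, -7.8], [0.0, -15.2, 24.2, -7.8], [0.0, -18.4, 21.9, -7.8], [0.0, -21.2, 19.2, -7.8], [0.0, -23.6, 16.1, -7.8], [0.0, -25.6, 12.8, -7.8], [0.0, -27.1, 9.2, -7.8], [0.0, -28.1, 5.4, -7.8], [0.0, -28.6, 1.5, -7.8], [0.0, -28.5, -2.4, -7.8], [0.0, -27.9, -6.3, -7.8], [0.0, -26.8, -10.0, -7.8], [0.0, -25.2, -13.6, -7.8], [0.0, -23.1, -16.9, -7.8], [0.0, -20.6, -19.9, -7.8], [0.0, -17.7, -22.5, -7.8]]
```

Call:
send_rows:
  moves:
    - [0,-15.7,34.8,4.6]
    - [0,-12.9,35.9,4.6]
    - [0,-10,36.8,4.6]
    - [0,-7.1,37.5,4.6]
    - [0,-4.1,38,4.6]
    - [0,-1,38.2,4.6]
    - [0,2,38.1,4.6]
    - [0,5,37.8,4.6]
  hand: 1

```text
time: 1.1
tool_pos: [373.8, 310.1, 226.5]
tcp_rot: [-1.873, 1.57, -2.785]
contact_force: [-0.1, 1.0, 0.5]
grip_width: 91.7
```

Call:
send_rows:
  moves:
    - [0,8,37.3,4.6]
    - [0,11,36.6,4.6]
    - [0,13.8,35.6,4.6]
    - [0,16.6,34.4,4.6]
    - [0,0,0,0]
    - [0,0,0,0]

```text
time: 1.85
tool_pos: [489.4, 213.0, 226.3]
tcp_rot: [-1.985, 1.569, 3.068]
contact_force: [-0.5, -0.0, -0.3]
grip_width: 91.8
```

```bash
python3 - <<'E'
from h import *
from plant import *
o=get_obs();c=capture("wrist");print(o["time"],o["tool_pos"],heading(o)[0],o["contact_force"],o["tcp_rot"].tolist());print(c["K"].tolist(),c["mount"].round(3).tolist())
cv2.imwrite("pics/w1.png",c["image"][...,::-1])
E
```

```text
1.85 [489.35014142 213.03854946 226.31628819] 19.545789501153692 [-0.45499781 -0.02733917 -0.30261303] [-1.9850674238423989, 1.5694450461766003, 3.0684596018302623]
[[350.4145643038962, 0.0, 321.6405044256279], [0.0, 350.4145643038962, 199.56317054530885], [0.0, 0.0, 1.0]] [[0.0, -0.278, 0.961, -158.347], [1.0, -0.001, -0.001, -0.268], [0.001, 0.961, 0.278, -74.843], [0.0, 0.0, 0.0, 1.0]]
```

View pics/w1.png

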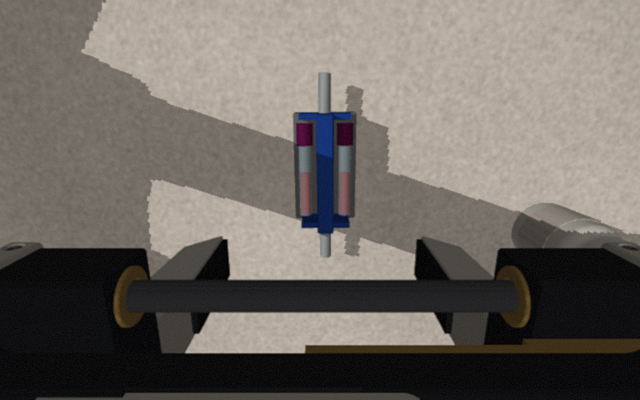

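The wrist view shows the cradle upright, with its axle ends at about (324.5,73) and (325,256). The rib top runs from (325,112) to (325,233), and the fingers sit either side of column 323.

```bash
cat >> h.py <<'E'
def wat(o,K,mt,u,v,z):
    M=R.from_euler('xyz',o["tcp_rot"]).as_matrix(); mt=np.array(mt)
    d=M@mt[:3,:3]@np.linalg.solve(K,[u,v,1]); p=M@mt[:3,3]+o["tool_pos"]; return p+d*(z-p[2])/d[2]
E
python3 - <<'E'
from h import *
from plant import *
o=get_obs();c=capture("wrist")
g=lambda u,v,z:wat(o,c["K"],c["mount"],u,v,z)
A=g(324.3,73,30);B=g(324.8,256,30);C=g(325.3,113,60);D=g(325.3,233,60)
for p,q in((A,B),(C,D)): d=p-q;print(p.round(1),q.round(1),((p+q)/2).round(1),np.linalg.norm(d),np.degrees(np.arctan2(d[1],d[0])))
print(o["tool_pos"],heading(o)[0])
E
```

```text
[458.2 306.3  30. ] [522.9 126.8  30. ] [490.5 216.5  30. ] 190.71740309006884 109.80534779551618
[471.  272.7  60. ] [510.  163.7  60. ] [490.5 218.2  60. ] 115.71080272367061 109.68467901819189
[489.18487798 213.34421232 226.49246898] 19.58013355290063
```

Call:
send_rows:
  moves:
    - [30,2.4,-3,-0.2]
    - [40,0,0,0]
    - [40,0,0,0]
    - [40,0,0,0]
    - [25,0,0,0]
    - [12,0,0,0]
    - [7,0,0,0]
    - [0,0,0,0]

```text
time: 2.95
tool_pos: [491.5, 216.7, 33.1]
tcp_rot: [1.602, 1.57, 0.376]
contact_force: [0.7, 0.2, 0.1]
grip_width: 92.3
```

Call:
send_rows:
  moves:
    - [0,0,0,0]
    - [0,0,0,0]
    - [0,0,0,0]
    - [0,0,0,0]
    - [0,0,0,0]
    - [0,0,0,0]
  hand: 0

```text
time: 3.7
tool_pos: [491.3, 216.5, 32.7]
tcp_rot: [-2.954, 1.571, 2.103]
contact_force: [1.3, -0.2, 0.2]
grip_width: 36.3
```

Call:
send_rows:
  moves:
    - [-10,0,0,0]
    - [-20,0,0,0]
    - [-30,0,0,0]
    - [-40,0,0,0]
    - [-40,0,0,0]
    - [-30,0,0,0]
    - [0,0,0,0]
    - [0,0,0,0]

```text
time: 4.7
tool_pos: [490.8, 216.3, 202.3]
tcp_rot: [-1.719, 1.57, -2.946]
contact_force: [0.1, -0.4, -0.2]
grip_width: 0.7
```

```bash
python3 - <<'E'
from h import *
from plant import *
o=get_obs();c=capture("wrist");print(o["time"],o["tool_pos"],heading(o)[0],o["contact_force"],o["moment"],o["grip_width"])
cv2.imwrite("pics/w2.png",c["image"][...,::-1])
th=-.11186
print("target above",rows(o["tool_pos"],heading(o)[0],[488.3,-223.1,200],np.degrees(th),13))
E
```

```text
4.7 [490.76565183 216.32746869 202.29255507] 19.710893611279275 [ 0.13529465 -0.39019136 -0.15657218] [-0.12764672  0.02385642  0.01253596] 0.6520764510950992
target above [[0.2, -11.6, 31.8, 2.0], [0.2, -10.5, 32.1, 2.0], [0.2, -9.3, 32.5, 2.0], [0.2, -8.2, 32.8, 2.0], [0.2, -7.0, 33.1, 2.0], [0.2, -5.9, 33.3, 2.0], [0.2, -4.7, 33.5, 2.0], [0.2, -3.5, 33.6, 2.0], [0.2, -2.3, 33.7, 2.0], [0.2, -1.1, 33.8, 2.0], [0.2, 0.0, 33.8, 2.0], [0.2, 1.2, 33.8, 2.0], [0.2, 2.4, 33.7, 2.0]]
```

View pics/w2.png

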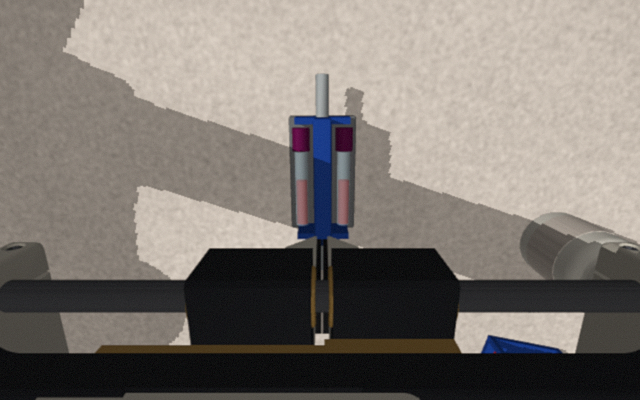

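The wrist view shows the fingers shut empty: I lifted before they had closed. The cradle is still standing where it was, with its upper axle end at (322,74). I'll open, go back down and wait longer.

Call:
send_rows:
  moves:
    - [0,0,0,0]
    - [0,0,0,0]
    - [0,0,0,0]
    - [0,0,0,0]
    - [0,0,0,0]
    - [0,0,0,0]
    - [0,0,0,0]
    - [0,0,0,0]
  hand: 1

```text
time: 5.75
tool_pos: [491.3, 216.5, 202.7]
tcp_rot: [2.519, 1.571, 1.292]
contact_force: [-0.3, -0.1, 0.5]
grip_width: 75.8
```

```bash
python3 - <<'E'
from h import *
from plant import *
o=get_obs();c=capture("wrist")
cv2.imwrite("pics/w3.png",c["image"][...,::-1])
g=lambda u,v,z:wat(o,c["K"],c["mount"],u,v,z)
print(o["grip_width"],o["tool_pos"],heading(o)[0],g(322,74,30))
# blue mask centreline: rib top
im=c["image"].astype(int); m=(im[...,2]>im[...,0]*1.8)&(im[...,2]>60)&(np.arange(640)[None]<400)&(np.arange(640)[None]>250)
for v in range(130,245,12):
    x=np.where(m[v])[0]
    if len(x): print(v,x.min(),x.max(),g((x.min()+x.max())/2,v,60).round(1)[:2])
E
```

```text
75.77527258172779 [491.26590085 216.48836815 202.74263456] 19.71161382781382 [459.02126855 306.32821629  30.        ]
130 312 330 [473.9 262.2]
142 312 330 [477.3 252.7]
154 312 330 [480.7 243. ]
166 313 330 [484.6 233.3]
178 313 330 [488.2 223.2]
190 313 330 [491.9 213. ]
202 314 330 [496.1 202.7]
214 314 330 [499.9 192. ]
226 299 330 [497.3 178.8]
238 314 330 [507.7 170. ]
```

Call:
send_rows:
  moves:
    - [20,-0.5,0,0]
    - [40,0,0,0]
    - [40,0,0,0]
    - [35,0,0,0]
    - [20,0,0,0]
    - [10,0,0,0]
    - [5,0,0,0]
    - [0,0,0,0]

```text
time: 6.8
tool_pos: [491.1, 216.4, 33.1]
tcp_rot: [1.61, 1.57, 0.384]
contact_force: [0.2, 0.6, -0.2]
grip_width: 92.1
```

Call:
send_rows:
  moves:
    - [0,0,0,0]
    - [0,0,0,0]
    - [0,0,0,0]
    - [0,0,0,0]
    - [0,0,0,0]
    - [0,0,0,0]
    - [0,0,0,0]
    - [0,0,0,0]
  hand: 0

```text
time: 7.8
tool_pos: [490.9, 216.3, 32.7]
tcp_rot: [1.862, 1.571, 0.635]
contact_force: [3.6, 1.7, 2.3]
grip_width: 16.5
```

Call:
send_rows:
  moves:
    - [0,0,0,0]
    - [0,0,0,0]
    - [0,0,0,0]
    - [0,0,0,0]
    - [0,0,0,0]
    - [0,0,0,0]

```text
time: 8.55
tool_pos: [490.8, 216.3, 32.7]
tcp_rot: [-2.61, 1.571, 2.447]
contact_force: [0.6, 0.4, -0.8]
grip_width: 16.3
```

Gripped at 16.3 mm, which matches the rib thickness. Lifting now, then carrying it to a point above the stand.

Call:
send_rows:
  moves:
    - [-6,0,0,0]
    - [-14,0,0,0]
    - [-25,0,0,0]
    - [-30,0,0,0]
    - [-35,0,0,0]
    - [-30,0,0,0]
    - [-20,0,0,0]
    - [-10,0,0,0]

```text
time: 9.55
tool_pos: [491.0, 216.4, 204.7]
tcp_rot: [1.522, 1.568, 0.296]
contact_force: [0.2, -0.2, -2.5]
grip_width: 16.2
```

Call:
send_rows:
  moves:
    - [0,-6,16,1]
    - [0,-11,32.1,2]
    - [0,-9.3,32.5,2]
    - [0,-8.2,32.8,2]
    - [0,-7,33.1,2]
    - [0,-5.9,33.3,2]
    - [0,-4.7,33.5,2]
    - [0,-3.5,33.6,2]

```text
time: 10.55
tool_pos: [491.8, -39.5, 201.6]
tcp_rot: [-1.775, 1.568, 3.017]
contact_force: [1.0, 0.4, -3.2]
grip_width: 15.5
```

Call:
send_rows:
  moves:
    - [0,-2.3,33.7,2]
    - [0,-1.1,33.8,2]
    - [0,0,33.8,2]
    - [0,1.2,33.8,2]
    - [0,2.4,33.7,2]
    - [0,1.2,16,1]
    - [0,0,0,0]
    - [0,0,0,0]

```text
time: 11.55
tool_pos: [494.7, -221.6, 202.4]
tcp_rot: [-2.414, 1.569, 2.19]
contact_force: [0.6, 0.2, -2.1]
grip_width: 15.5
```

```bash
python3 - <<'E'
from h import *
from plant import *
o=get_obs();c=capture("wrist");print(o["time"],o["tool_pos"],heading(o)[0],o["contact_force"],o["moment"],o["grip_width"])
cv2.imwrite("pics/w4.png",c["image"][...,::-1])
cv2.imwrite("pics/t4.png",cv2.convertScaleAbs(cv2.resize(capture("top")["image"][200:300,330:480,::-1],None,fx=5,fy=5,interpolation=cv2.INTER_CUBIC),alpha=1.4))
E
```

```text
11.55 [ 494.68652828 -221.60039976  202.3665081 ] -6.243089503447769 [ 0.56347827  0.22572716 -2.08454386] [-0.10328762 -0.0048944  -0.0078566 ] 15.53394499664417
```

View pics/w4.png

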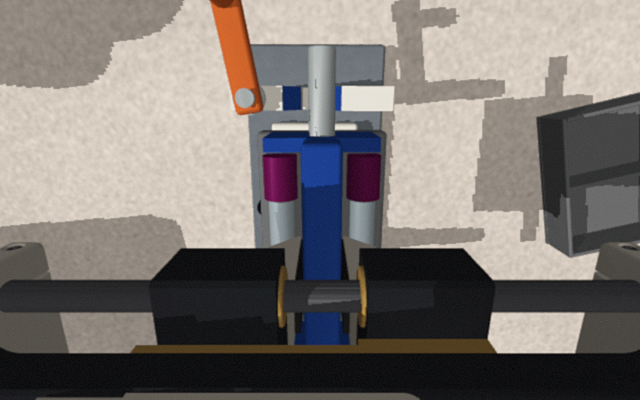

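The wrist view shows the axle above the stand, ending at about (321,46). The +y slot's slope outer edges are at columns 282 and 342 on row 98, the pivot cap is at (244,97), and the upright's right end is at column 394.

```bash
python3 - <<'E'
from h import *
from plant import *
o=get_obs();c=capture("wrist")
g=lambda u,v,z:wat(o,c["K"],c["mount"],u,v,z)
q=np.array([488.3,-223.1]);th=-.11186
for q,th in(((488.3,-223.1),-.11186),):
  M=np.array([[np.cos(th),-np.sin(th)],[np.sin(th),np.cos(th)]])
  for n,p in dict(sl=(282,98,115),sr=(342,98,115),end=(394,98,115),piv=(244,97,129),b1=(250,45,14),b2=(384,45,14),axle=(321,46,200),axin=(322,133,200)).items():
    P=g(*p)[:2];print(n,P.round(1),(M.T@(P-q)).round(1))
f=np.mean([o["tool_pos"]],0);print(f)
im=c["image"].astype(int)
print('row98',[ (u,im[98,u].tolist()) for u in range(268,400,4)])
E
```

```text
sl [ 476.3 -144.1] [-20.8  77.1]
sr [ 516.5 -148.6] [19.7 77.2]
end [ 551.3 -152.4] [54.8 77.3]
piv [ 453.8 -141.1] [-43.4  77.7]
b1 [442.7 -93.6] [-59.7 123.6]
b2 [ 564.5 -107. ] [ 62.8 123.9]
axle [ 504.9 -126. ] [ 5.7 98.3]
axin [ 501.4 -162.3] [ 6.2 61.9]
[ 495.00916774 -221.44335443  202.68435206]
row98 [(268, [163, 159, 150]), (272, [162, 159, 151]), (276, [161, 157, 148]), (280, [162, 158, 149]), (284, [17, 36, 85]), (288, [17, 39, 86]), (292, [13, 36, 85]), (296, [12, 36, 83]), (300, [46, 54, 87]), (304, [168, 161, 153]), (308, [143, 144, 140]), (312, [174, 178, 176]), (316, [159, 162, 162]), (320, [178, 182, 180]), (324, [150, 152, 153]), (328, [125, 129, 126]), (332, [92, 95, 93]), (336, [31, 64, 145]), (340, [99, 108, 158]), (344, [230, 227, 218]), (348, [230, 226, 216]), (352, [230, 227, 216]), (356, [231, 227, 217]), (360, [229, 226, 217]), (364, [230, 227, 218]), (368, [229, 226, 216]), (372, [230, 226, 216]), (376, [229, 227, 217]), (380, [229, 226, 215]), (384, [228, 226, 215]), (388, [228, 225, 214]), (392, [225, 220, 209]), (396, [145, 136, 126])]
```

View pics/t4.png

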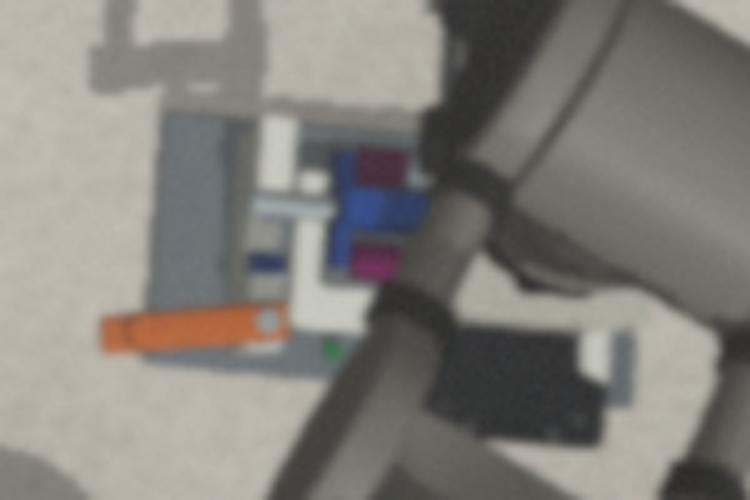

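Call:
send_rows:
  moves:
    - [10,-3,1.5,0]
    - [25,-3,1.5,0]
    - [25,0,0,0]
    - [12,0,0,0]
    - [0,0,0,0]
    - [0,0,0,0]

```text
time: 12.45
tool_pos: [489.3, -225.2, 131.5]
tcp_rot: [1.188, 1.569, -0.492]
contact_force: [-0.1, 0.5, -3.0]
grip_width: 16.1
```

```bash
python3 - <<'E'
from h import *
from plant import *
o=get_obs();c=capture("wrist")
g=lambda u,v,z:wat(o,c["K"],c["mount"],u,v,z)
print(o["tool_pos"],heading(o)[0],o["contact_force"])
cv2.imwrite("pics/w5.png",c["image"][...,::-1])
E
```

```text
[ 489.27618134 -225.15853413  131.49601629] -6.2781535891495635 [-0.14546804  0.47798607 -2.98235381]
```

View pics/w5.png

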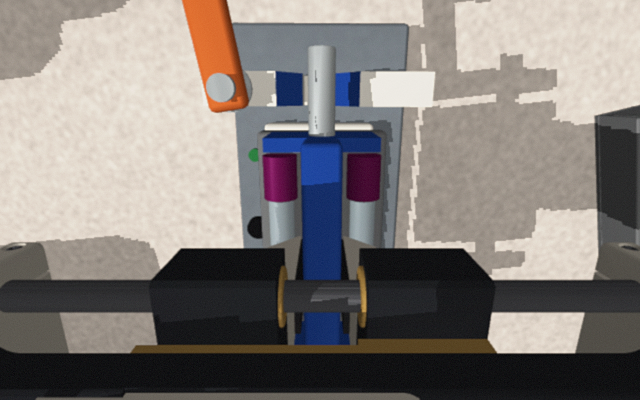

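The axle is centred at column 321 and the slot's slopes at about 318, so it is roughly 1.5 mm to +x. I'll correct that and lower it.

Call:
send_rows:
  moves:
    - [8,-1.5,0,0]
    - [12,0,0,0]
    - [10,0,0,0]
    - [6,0,0,0]
    - [3,0,0,0]
    - [0,0,0,0]

```text
time: 13.25
tool_pos: [487.3, -224.8, 91.6]
tcp_rot: [-2.522, 1.571, 2.081]
contact_force: [0.5, 0.9, -3.9]
grip_width: 15.8
```

Call:
send_rows:
  moves:
    - [2,0,0,0]
    - [2,0,0,0]
    - [1,0,0,0]
    - [0,0,0,0]

```text
time: 13.75
tool_pos: [487.4, -224.8, 87.5]
tcp_rot: [1.159, 1.57, -0.521]
contact_force: [-2.4, 0.0, 5.1]
grip_width: 15.8
```

Contact force appeared at TCP z 87.5, and about 87.7 was expected for a seated axle. Releasing and backing off upwards.

Call:
send_rows:
  moves:
    - [0,0,0,0]
    - [0,0,0,0]
    - [0,0,0,0]
    - [0,0,0,0]
    - [0,0,0,0]
    - [0,0,0,0]
    - [0,0,0,0]
  hand: 1

```text
time: 14.62
tool_pos: [487.3, -224.8, 86.7]
tcp_rot: [2.182, 1.571, 0.502]
contact_force: [-0.2, -1.1, -0.4]
grip_width: 81.2
```

Call:
send_rows:
  moves:
    - [-10,0,0,0]
    - [-25,0,0,0]
    - [-35,0,0,0]
    - [-35,0,0,0]
    - [-15,0,0,0]
    - [0,0,0,0]
    - [0,0,0,0]

```text
time: 15.5
tool_pos: [486.6, -224.4, 205.3]
tcp_rot: [-2.058, 1.568, 2.544]
contact_force: [-0.0, 0.4, -0.3]
grip_width: 91.6
```

```bash
python3 - <<'E'
from h import *
from plant import *
o=get_obs();c=capture("wrist")
print(o["time"],o["tool_pos"],heading(o)[0],o["contact_force"],o["joint_positions"])
cv2.imwrite("pics/w6.png",c["image"][...,::-1])
s=capture("scene")["image"][...,::-1]
cv2.imwrite("pics/s6.png",cv2.resize(s[100:260,180:380],None,fx=4,fy=3.5,interpolation=cv2.INTER_CUBIC))
E
```

```text
15.5 [ 486.62119449 -224.38760463  205.33790554] -6.287830373785349 [-0.00983349  0.36808898 -0.29587209] [-5.75151011e-01  3.81097974e-01  1.52659251e+00  5.75131717e-05
  1.23635173e+00 -4.65425371e-01]
```

View pics/w6.png

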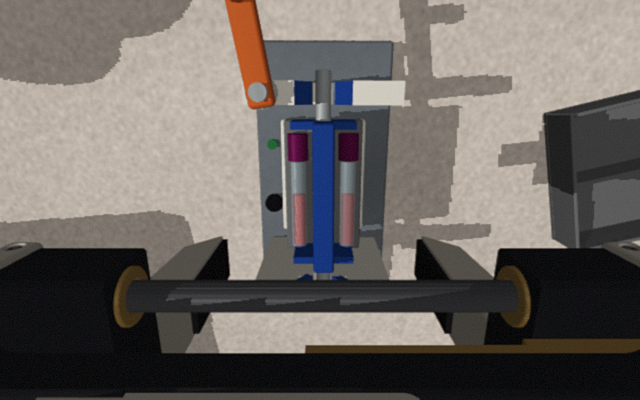

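The wrist view shows the axle lying in the +y slot, with its end at (323,70), and also in the far slot at (323,275). The keeper runs from its pivot (258,92) up to about (240,0).

```bash
python3 - <<'E'
from h import *
from plant import *
o=get_obs();c=capture("wrist")
g=lambda u,v,z:wat(o,c["K"],c["mount"],u,v,z)
q=np.array([488.3,-223.1]);th=-.11186
M=np.array([[np.cos(th),-np.sin(th)],[np.sin(th),np.cos(th)]])
for n,p in dict(end=(323,70,85),inn=(323.5,119,85),rib1=(323,124,115),rib2=(323,270,115),piv=(258,92,129),bar=(240,1,127)).items():
  print(n,(M.T@(g(*p)[:2]-q)).round(1))
d=M.T@(g(240,1,127)-g(258,92,127))[:2];k=np.arctan2(d[1],d[0]);print("keeper",k)
im=c["image"].astype(int);m=(im[...,0]>150)&(im[...,0]>im[...,2]*2)
for v in(0,20,40,60,80):
  x=np.where(m[v])[0];print(v,x.min(),x.max(),(M.T@(g((x.min()+x.max())/2,v,127)[:2]-q)).round(1))
E
```

```text
end [-1.2 93.5]
inn [-0.7 57.8]
rib1 [-1.1 56. ]
rib2 [ -0.9 -56.2]
piv [-42.8  77. ]
bar [-51.5 129.6]
keeper 1.7272419677162785
0 225 229 [-59.3 130.2]
20 230 254 [-50.9 119.2]
40 234 258 [-49.1 107.9]
60 238 262 [-47.3  96.3]
80 243 266 [-45.1  84.4]
```

View pics/s6.png

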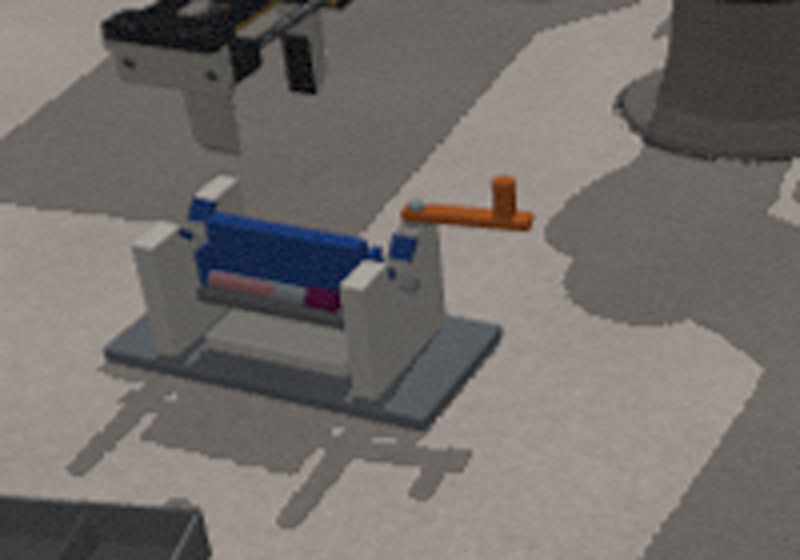

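The scene view shows the axle down in both slots and the rib up. The keeper stands at about 1.73 rad with its post outward at (505,195) in the crop. Next I'll plan the push, with the fingers shut, a flat finger side against the post, and the tool turning along with the keeper.

```bash
cat > push.py <<'E'
from h import *
q=np.array([488.3,-223.1]);th=-.11186
def pose(k,d,z,r=60):
    c,s=np.cos(k),np.sin(k); l=np.array([-42+r*c-d*s,77+r*s+d*c])
    M=np.array([[np.cos(th),-np.sin(th)],[np.sin(th),np.cos(th)]]); return [*(q+M@l),z],np.degrees(k+th)
E
python3 - <<'E'
from push import *
from plant import *
o=get_obs();p=o["tool_pos"];a=heading(o)[0]
P,A=pose(1.73,40,205);print(P,A);
for r in rows(p,a,P,A,12):print(r)
E
```

```text
[np.float64(412.36302158319097), np.float64(-83.85317652300785), 205] 92.71259266129903
[0.0, -7.4, -11.0, -8.3]
[0.0, -5.8, -11.9, -8.3]
[0.0, -4.0, -12.6, -8.3]
[0.0, -2.2, -13.1, -8.3]
[0.0, -0.3, -13.3, -8.3]
[0.0, 1.6, -13.2, -8.3]
[0.0, 3.5, -12.8, -8.3]
[0.0, 5.3, -12.2, -8.3]
[0.0, 7.0, -11.3, -8.3]
[0.0, 8.5, -10.1, -8.3]
[0.0, 9.9, -8.8, -8.3]
[0.0, 11.1, -7.3, -8.3]
```

Call:
send_rows:
  moves:
    - [0,-7.4,-11,-8.3]
    - [0,-5.8,-11.9,-8.3]
    - [0,-4,-12.6,-8.3]
    - [0,-2.2,-13.1,-8.3]
    - [0,-0.3,-13.3,-8.3]
    - [0,1.6,-13.2,-8.3]
    - [0,3.5,-12.8,-8.3]
    - [0,5.3,-12.2,-8.3]
  hand: 0

```text
time: 16.65
tool_pos: [436.8, -130.6, 206.0]
tcp_rot: [3.096, 1.57, 2.579]
contact_force: [0.2, -1.4, -0.4]
grip_width: 16.4
```

Call:
send_rows:
  moves:
    - [0,7,-11.3,-8.3]
    - [0,8.5,-10.1,-8.3]
    - [0,9.9,-8.8,-8.3]
    - [0,11.1,-7.3,-8.3]
    - [0,0,0,0]
    - [0,0,0,0]

```text
time: 17.4
tool_pos: [412.3, -84.7, 206.5]
tcp_rot: [-2.43, 1.571, -2.375]
contact_force: [0.3, -0.2, 0.8]
grip_width: 0.3
```

```bash
python3 - <<'E'
from push import *
from plant import *
o=get_obs();p=o["tool_pos"];a=heading(o)[0];c=capture("wrist")
cv2.imwrite("pics/w7.png",c["image"][...,::-1])
P,A=pose(1.73,40,137);print(o["time"],p,a,o["grip_width"],P,A,rows(p,a,P,A,1))
d=40;k=1.73
n=20
ks=np.linspace(1.73,0.05,n+1)
p,a=pose(1.73,17.5,137)
for i in range(n):
    P,A=pose(ks[i+1],17.5,137);print(rows(np.array(p),a,P,A,1)[0]);p,a=P,A
E
```

```text
17.4 [412.2941028  -84.74588511 206.53906767] 93.15755424450667 0.3137593327437186 [np.float64(412.36302158319097), np.float64(-83.85317652300785), 137] 92.71259266129903 [[69.5, 0.9, 0.1, 0.4]]
[-0.0, 1.3, 5.1, 4.8]
[-0.0, 1.3, 5.1, 4.8]
[-0.0, 1.3, 5.1, 4.8]
[-0.0, 1.3, 5.1, 4.8]
[-0.0, 1.3, 5.1, 4.8]
[-0.0, 1.3, 5.1, 4.8]
[-0.0, 1.3, 5.1, 4.8]
[-0.0, 1.3, 5.1, 4.8]
[-0.0, 1.3, 5.1, 4.8]
[-0.0, 1.3, 5.1, 4.8]
[-0.0, 1.3, 5.1, 4.8]
[-0.0, 1.3, 5.1, 4.8]
[-0.0, 1.3, 5.1, 4.8]
[-0.0, 1.3, 5.1, 4.8]
[-0.0, 1.3, 5.1, 4.8]
[-0.0, 1.3, 5.1, 4.8]
[-0.0, 1.3, 5.1, 4.8]
[-0.0, 1.3, 5.1, 4.8]
[-0.0, 1.3, 5.1, 4.8]
[-0.0, 1.3, 5.1, 4.8]
```

View pics/w7.png

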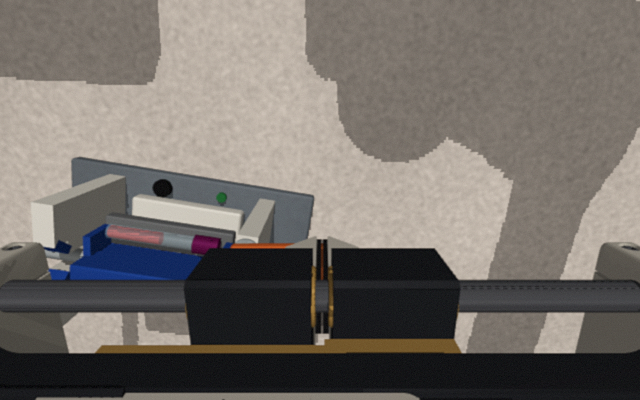

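The wrist view shows the shut fingers at column 321, with the keeper bar just ahead of them, partly hidden at (265,246). Their path down beside the post is clear. Descending, then pushing.

Call:
send_rows:
  moves:
    - [30,0.9,0,0.4]
    - [30,0,0,0]
    - [9.5,0,0,0]
    - [0,0,10,0]
    - [0,0,10,0]
    - [0,0,2.5,0]
    - [0,0,0,0]

```text
time: 18.32
tool_pos: [435.0, -82.4, 137.6]
tcp_rot: [-0.363, 1.57, -0.312]
contact_force: [-0.5, 0.0, -1.0]
grip_width: 0.5
```

Call:
send_rows:
  moves:
    - [0,1.3,5.1,4.8]
    - [0,1.3,5.1,4.8]
    - [0,1.3,5.1,4.8]
    - [0,1.3,5.1,4.8]
    - [0,1.3,5.1,4.8]
    - [0,1.3,5.1,4.8]

```text
time: 19.08
tool_pos: [465.3, -79.7, 137.4]
tcp_rot: [-2.214, 1.57, -2.669]
contact_force: [-1.6, -1.0, -0.0]
grip_width: 0.6
```

Call:
send_rows:
  moves:
    - [0,1.3,5.1,4.8]
    - [0,1.3,5.1,4.8]
    - [0,1.3,5.1,4.8]
    - [0,1.3,5.1,4.8]
    - [0,1.3,5.1,4.8]
    - [0,1.3,5.1,4.8]

```text
time: 19.82
tool_pos: [493.8, -92.1, 137.3]
tcp_rot: [-2.357, 1.57, 2.969]
contact_force: [-1.4, 0.4, -0.0]
grip_width: 0.5
```

```bash
python3 - <<'E'
from push import *
from plant import *
o=get_obs();p=o["tool_pos"];a=heading(o)[0]
k=1.73-12*.084
print(o["time"],p,a,o["contact_force"],pose(k,17.5,137))
c=capture("top")["image"][200:300,330:480,::-1]
cv2.imwrite("pics/t8.png",cv2.convertScaleAbs(cv2.resize(c,None,fx=5,fy=5,interpolation=cv2.INTER_CUBIC),alpha=1.4))
E
```

```text
19.825 [493.84116352 -92.07963364 137.28929793] 35.1550366951121 [-1.36615154  0.43228335 -0.0270526 ] ([np.float64(494.30464073805075), np.float64(-93.17153786190252), 137], np.float64(34.95844691211205))
```

Pushing with about 1.5 N, as expected, and following the arc. I'll carry on to the stop.

Call:
send_rows:
  moves:
    - [0,1.3,5.1,4.8]
    - [0,1.3,5.1,4.8]
    - [0,1.3,5.1,4.8]
    - [0,1.3,5.1,4.8]
    - [0,1.3,5.1,4.8]
    - [0,1.3,5.1,4.8]
    - [0,1.3,5.1,4.8]
    - [0,0,0,0]

```text
time: 20.88
tool_pos: [515.2, -121.9, 137.3]
tcp_rot: [1.402, 1.57, -0.137]
contact_force: [-0.6, -0.6, 0.2]
grip_width: 0.3
```

Call:
send_rows:
  moves:
    - [0,1.2,3,4]
    - [0,0,2,0]
    - [0,0,0,0]
    - [0,0,0,0]

```text
time: 21.38
tool_pos: [516.4, -126.7, 137.3]
tcp_rot: [1.268, 1.571, -0.341]
contact_force: [0.0, 0.7, 0.4]
grip_width: 0.2
```

Call:
send_rows:
  moves:
    - [0,0,1.5,1.5]
    - [0,0,1.5,1.5]
    - [0,0,1,0]
    - [0,0,0,0]

```text
time: 21.88
tool_pos: [516.3, -130.0, 137.2]
tcp_rot: [2.934, 1.569, 1.271]
contact_force: [1.4, 4.6, 1.0]
grip_width: 0.3
```

```bash
python3 - <<'E'
from push import *
from plant import *
o=get_obs();p=o["tool_pos"];a=heading(o)[0]
print(o["time"],p,a,o["contact_force"],pose(0,17.5,137))
c=capture("top")["image"][200:300,330:480,::-1]
cv2.imwrite("pics/t9.png",cv2.convertScaleAbs(cv2.resize(c,None,fx=5,fy=5,interpolation=cv2.INTER_CUBIC),alpha=1.4))
E
```

```text
21.875 [ 516.34312446 -130.03546782  137.22912607] -5.283082636270744 [1.41493638 4.55223139 1.04642886] ([np.float64(516.736242486311), np.float64(-131.19989056992517), 137], np.float64(-6.409105896333389))
```

Force has risen to 4.6 N, which means the keeper is at its stop. Backing off, raising the arm and checking.

Call:
send_rows:
  moves:
    - [0,0,-8,0]
    - [0,0,-15,0]
    - [-20,0,-10,0]
    - [-40,0,0,0]
    - [-40,0,-20,0]
    - [-20,0,-20,0]
    - [0,0,0,0]
    - [0,0,0,0]

```text
time: 22.92
tool_pos: [522.3, -58.0, 256.0]
tcp_rot: [-1.487, 1.569, 3.134]
contact_force: [-0.1, 0.2, -0.9]
grip_width: 0.3
```

```bash
python3 - <<'E'
from push import *
from plant import *
o=get_obs();print(o["time"],o["tool_pos"],heading(o)[0],o["contact_force"])
t=capture("top")["image"][200:300,330:480,::-1]; s=capture("scene")["image"][120:220,190:340,::-1]
w=capture("wrist")["image"][...,::-1]
f=lambda x:cv2.resize(x,(400,267),interpolation=cv2.INTER_CUBIC)
cv2.imwrite("pics/f10.png",np.vstack([np.hstack([cv2.convertScaleAbs(f(t),alpha=1.4),f(s)]),np.hstack([f(w),f(w)*0])]))
E
```

```text
22.925 [522.3076094  -58.02280881 256.03093024] -5.260241469860941 [-0.12829653  0.2327684  -0.93697218]
```

View pics/f10.png

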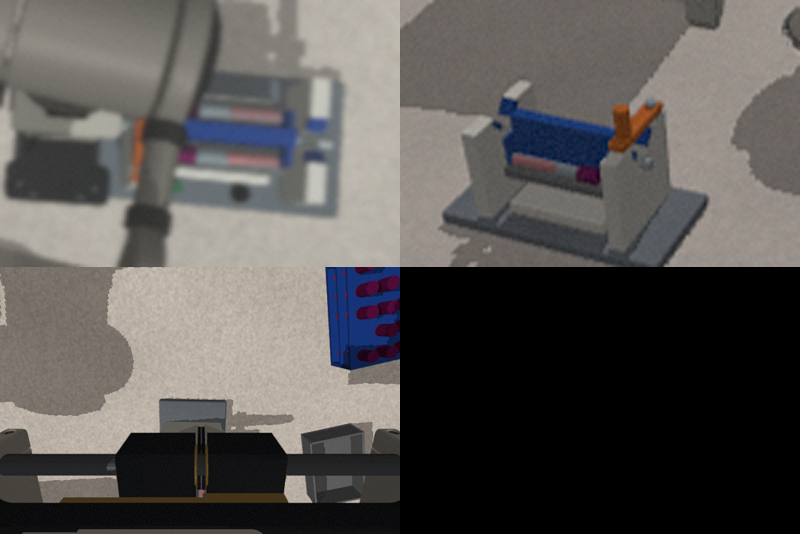

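The scene crop shows the keeper lying across the slot, with its post top at about (622,107), the axle in both slots and the rib up. The robot is well clear. I'll check the keeper angle numerically, then hand in.

```bash
python3 - <<'E'
from push import *
from plant import *
M=np.array([[np.cos(th),-np.sin(th)],[np.sin(th),np.cos(th)]])
l=M.T@(at('scene',273.2,160.1,157)[:2]-q);p=M.T@(at('scene',190+252/2.667,120+103/2.667,130)[:2]-q)
print(l,p,np.arctan2(l[1]-77,l[0]+42))
if abs(np.arctan2(l[1]-77,l[0]+42))<.15: print(close_job())
E
```

```text
[14.63000374 77.43969066] [-41.52936246  79.45908792] 0.007764114327704184
the job is handed in; nothing more can be done
None
```

I seated the cradle in the tube mixer and locked it with the keeper, then handed the job in at about 23 s of the 59 s allowed. No verdict was reported.

- **First grasp:** it missed because I lifted before the fingers had closed. The cradle stayed where it was, and the second grasp held it by the rib.
- **Axle:** the wrist image after release put it about 1 mm from the slots' centre line. Contact on lowering came at the expected height, and the scene view shows both ends in the slots with the rib up. I measured only the +y end directly. The far end is judged from the images and from the rib, which lies straight along the slot line.
- **Keeper:** I pushed it until the force rose to 4.6 N at the stop. The last scene image puts it at about 0.01 rad. The post came out about 3 mm short of its expected distance from the pivot, which is within pixel error.
- **Clearance:** the robot was well clear of everything at hand-in, and its force reading was near zero. The arm never went near the rack, jar or tray, but I did not measure their positions again at the end.

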